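# Lock the keyholed vial carrier onto the shaker

## Task

Fit the vial carrier onto the shaker: keep it level, set its two keyholes over the shouldered screws of the platform, press it down flat and slide it along until the spring pin snaps up through the hole in its middle and holds it, then let go. The platform has stopped anywhere along its short stroke, so feel for the screw heads and never press or push the carrier harder than about 40 N, or the plate bends; leave the bottles, tape and timer where they are.

Things in the scene. Friction and masses are not known exactly. Their poses are not given: they have to be found in the camera images.
- carrier: Loose vial carrier, 0.34 to 0.55 kg: aluminium plate 110 (x) x 170 (y) x 4 mm, white drilled blocks along its long edges (x = +-31 to +-53 mm) with six small vials fixed in them (tops 40 mm above the underside), black bar handle over the middle, two keyholes and a lock hole through the plate. Origin: centre of the plate's underside; z up.
- handle (a point): Middle of the carrier's black bar handle, 67 mm straight above the carrier's origin. The bar is 84 mm long (along the carrier's y), 14 mm thick (along x) and 22 mm high (56 to 78 mm above the plate's underside), on two round posts 10 mm thick at y = +-29 mm. Pinch it across x, from above.
- entry_left (a point): Centre, on the underside, of the round 20 mm entry hole of one keyhole: carrier x = +16, y = +50 mm. From it a slot 12 mm wide runs toward the carrier's -x to a round blind end centred at x = 0, y = +50 mm.
- entry_right (a point): The same for the other keyhole: entry hole at carrier x = +16, y = -50 mm, slot end at x = 0, y = -50 mm. Between the keyholes, at the carrier's origin under the handle, is the round lock hole, 13 mm across.
- shaker: Fixed reciprocating shaker: white housing 220 (x) x 210 (y) mm, control panel with knob on its -x face. Origin: centre of its underside; z up. It carries a bare aluminium platform 150 (x) x 206 (y) mm, flat top 88 mm above the origin. The platform has stopped anywhere within 14 mm either way of mid-stroke along the shaker's x; that offset is not measured; the self-locking drive holds it there.
- mid_stroke (a point): Point fixed to the shaker's housing, 88 mm above its origin: where the middle of the platform's top is at mid-stroke. On the platform stand two shouldered screws, 50 mm to either side (y) of its middle: shank 8 mm thick, round button head 16 mm across with rounded top edge, head underside 6 mm and head top 11 mm above the platform. They move with the platform (+-14 mm along x from here).
- lock_pin (a joint): Spring pin 9 mm thick in the platform's middle, between the screws. 0 = up, nose 6.5 mm above the platform; 0.0065 m = pressed flush. Spring 4 to 6.3 N: hold the carrier down with about 9 N (much more and it binds). Heads in the entry holes: it is pressed under solid plate; slid 16 mm to the shaker's +x (-x if turned half round) it snaps up into the lock hole, 2 mm before the slot ends stop.
- standard_bottle: Bystander: clear bottle with screw cap, 56 mm across, 102 mm high, origin at the centre of its underside.
- rinse_bottle: Bystander: clear bottle with screw cap, 56 mm across, 152 mm high, origin at the centre of its underside.
- tape_roll: Bystander: roll of tape lying flat, 60 mm across, 19 mm high, origin at the centre of its underside.
- timer: Bystander: small dark countdown timer lying on its back, 71 x 72 x 18 mm, origin at the centre of its underside.

How it is judged:
By the outcome, as a careful person would: the job done as asked, in the order asked, and still so for the second after the job is handed in, with the robot touching nothing.
It also fails if it takes over 51 s, if anything falls off the work surface, if the arm or the gripper's body presses on something with over 40 N, if the wrist force passes 120 N, or if a joint passes its speed limit or range.

## Robot

A 6-joint arm with a two-finger parallel gripper is mounted at the origin on a cart in front of the work surface, level with it; the furniture and walls round the work are solid. World frame = base frame: x ahead of the robot, y to its left, z up, the work surface at z = 0. Lengths are in m, angles in rad, forces in N, time in s.
With the tool pointing down it reaches from about 0.225 to 0.875 m from the base axis. Payload 3.4 kg.
Tool frame: the origin (TCP) lies between the finger pads; the fingertips stand 19 mm ahead of it and the grasp point (between the pads) is the TCP; z points along the fingers, y is the line along which they close (so a half turn about z gives the same grasp; the last joint's range is limited). The gripper opens to 85 mm and grips with 20 to 120 N. Pads are 22 mm wide; open, the fingers measure 114 mm over their backs; the gripper's body (76 mm by 85 mm) begins 54 mm behind the grasp point. The pads swing forward as they close: fully open they stand 13 mm farther back than shut.
Start: joints at [-1.289, 0.276, 1.505, -0, 1.361, -0.121], TCP at [0.225, -0.529, 0.25] pointing down, gripper open.
Joint ranges: [-2.89, 2.89], [-0.75, 2.08], [0.22, 2.7], [-1.18, 4.32], [0.11, 2.71], [-2.7, 2.7]. Speed limits (rad/s): [2.57, 2.57, 3.14, 3.14, 3.14, 3.14].

## Interface

Orientations are given as a unit quaternion [w, x, y, z].
In Python, from rig import get_state, imaging, ticket gives the robot as it stands. The module is installed in compiled form; this text tells all that it offers.
- The arm moves only by the shell command python3 -m inch 'ROWS' [FORCE]. ROWS is JSON, a list of rows, each an object with "claw": the opening, from -1 (shut) to 1 (fully open); "travel": the shift along the world's x, y, z in units of 200 mm (1.0 is 200 mm), a list of three; "turn": the turn about the world's z in units of 180 degrees (1.0 is 180 degrees). A call has 1 to 5 rows; each row is the pose to reach, as a shift and turn from the pose commanded when the call began, turning the shorter way round; what a row does not reach only later rows make up. A row lasts 1/10 s, in which the tool goes at most 50 mm and 8.59 degrees, less where a joint would pass 70% of its speed; a pose out of reach is approached as far as the arm can. A call with a number of a shift or a turn outside -1 to 1 is refused whole. A call with a gripper value outside its range is refused whole. The fingers move at their own pace and stop on an object; FORCE is the grip in N (left out, the last holds). Time passes only in rows, so rows that repeat a pose let the fingers close. It gives the time, the measured TCP pose, the force, the opening and the grip force at its end, in the units of the state.
- get_state(): the state, without advancing time (a new reading comes with each control period).
- imaging.get_image(name): name is "scene" or "top" or "wrist"; returns the picture (400x640x3 uint8, red, green, blue); there is no depth.
- imaging.camera_params(name): a dict with "camera_matrix" (3x3 intrinsics, pixels), "cam_to_world" (4x4, takes a point from camera to world coordinates); the wrist camera has in their place "T_tool_cam" (4x4, takes a point from camera to tool coordinates, whose origin is the TCP and whose axes are the flange's). Camera axes: x right, y down, z forward; pixel columns grow to the right and rows downward; lengths in m; the calibration is good to about 2 mm. A picture is of the moment at which its call begins: read the wrist's pose just before it. camera_params takes no time and is no camera call.
- ticket.sign_off(): hands the job in; it is judged then, once.
The state is a dict: "clock": time; "qpos": joint angles; "qd": joint speeds; "effort": joint torques, N m; "position": TCP position; "ee_rot": TCP orientation; "contact_force": force on the tool from outside, world axes, zero at the start; "moment": the same for the moment, N m; "width": finger opening in m; "gripper_force": force on a finger pad.
Only numpy, scipy, OpenCV 4.12 (cv2) and the standard library are available. Lean on these libraries where they do the work, as an engineer would, in place of code of your own. Each camera call takes 0.05 s, during which the arm holds its last target. There are 200 camera calls.

## Working session

There is one attempt and no reset: what is moved stays moved. The work goes in short steps, Python scripts to look and compute and a shell command to move; the robot and the scene stay as the last step left them, time stands still between calls to the robot, and variables do not carry over. Pictures are saved under pics/ and viewed, at most 10 in all, crops included, and the job is handed in when it is done.

```bash
mkdir -p pics; python3 - <<'E'
from rig import get_state, imaging
import cv2,numpy as np
s=get_state();print({k:np.round(s[k],3).tolist() for k in s})
for n in("scene","top","wrist"):
    p=imaging.camera_params(n);print(n,{k:np.round(v,3).tolist() for k,v in p.items()})
a=[imaging.get_image(n) for n in("scene","top")]
for n,i in zip(("scene","top"),a):cv2.imwrite(f"pics/{n}0.png",i[:,:,::-1])
E
```

```text
{'clock': 0.0, 'qpos': [-1.289, 0.277, 1.506, 0.0, 1.361, -0.121], 'qd': [0.0, 0.001, 0.002, 0.0, -0.002, 0.0], 'effort': [0.001, -41.677, -24.581, -0.0, 0.011, -0.0], 'position': [0.225, -0.529, 0.249], 'ee_rot': [-0.001, 0.98, 0.2, -0.0], 'contact_force': [0.002, 0.463, 0.168], 'moment': [0.003, -0.021, -0.018], 'gripper_force': 0.0, 'width': 0.085}
scene {'camera_matrix': [[451.214, 0.0, 318.097], [0.0, 451.214, 198.938], [0.0, 0.0, 1.0]], 'cam_to_world': [[-0.759, -0.317, 0.568, -0.202], [-0.651, 0.382, -0.656, 0.836], [-0.009, -0.868, -0.496, 0.728], [0.0, 0.0, 0.0, 1.0]]}
top {'camera_matrix': [[459.172, 0.0, 314.031], [0.0, 459.172, 198.51], [0.0, 0.0, 1.0]], 'cam_to_world': [[-0.021, -0.99, 0.138, 0.367], [-1.0, 0.023, 0.014, -0.023], [-0.017, -0.137, -0.99, 1.361], [0.0, 0.0, 0.0, 1.0]]}
wrist {'camera_matrix': [[356.825, 0.0, 314.462], [0.0, 356.825, 196.478], [0.0, 0.0, 1.0]], 'T_tool_cam': [[-0.001, -0.951, -0.308, 0.078], [1.0, -0.001, -0.0, 0.001], [0.0, -0.308, 0.951, -0.125], [0.0, 0.0, 0.0, 1.0]]}
```

View pics/scene0.png

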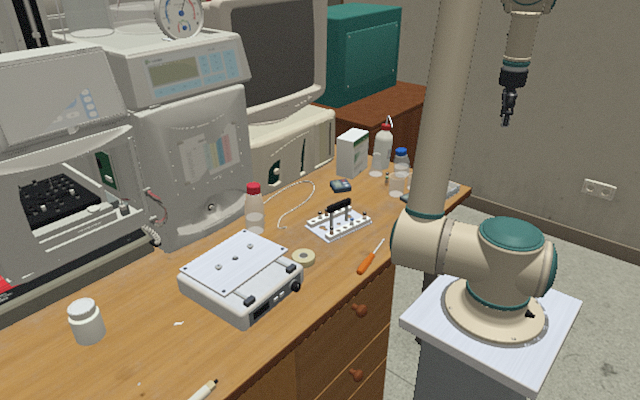

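View pics/top0.png

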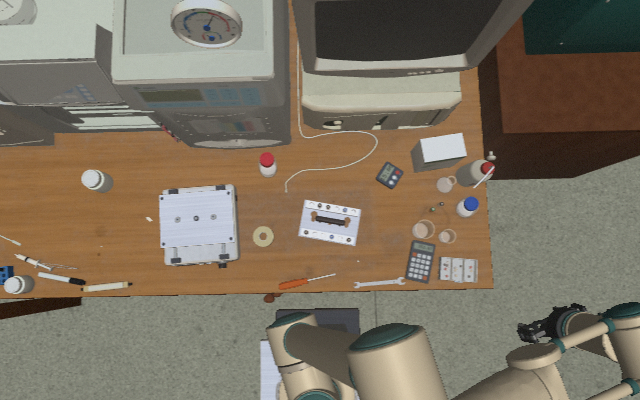

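The scene view shows the shaker at about (240,275), with its control panel toward the robot, and the carrier at (338,222). In the top view the screws are near (178,219) and (214,217), the pin is at (196,218), and the handle is at (331,218). Next I'll triangulate the handle and the screws.

```bash
cat > h.py <<'E'
from rig import get_state, imaging
import cv2,numpy as np
from scipy.spatial.transform import Rotation as R
def cam(n,s=None):
    p=imaging.camera_params(n);K=np.array(p["camera_matrix"])
    if n!="wrist": return K,np.array(p["cam_to_world"])
    T=np.eye(4);q=s["ee_rot"];T[:3,:3]=R.from_quat([q[1],q[2],q[3],q[0]]).as_matrix();T[:3,3]=s["position"]
    return K,T@np.array(p["T_tool_cam"])
def ray(c,uv):
    K,T=c;d=T[:3,:3]@np.linalg.inv(K)@[uv[0],uv[1],1];return T[:3,3],d/np.linalg.norm(d)
def plane(c,uv,z):
    o,d=ray(c,uv);return o+d*(z-o[2])/d[2]
def proj(c,P):
    K,T=c;q=K@(T[:3,:3].T@(np.array(P)-T[:3,3]));return q[:2]/q[2]
def tri(rs):
    A=sum(np.eye(3)-np.outer(d,d) for o,d in rs);b=sum((np.eye(3)-np.outer(d,d))@o for o,d in rs)
    P=np.linalg.solve(A,b);return P,[np.linalg.norm(np.cross(P-o,d)) for o,d in rs]
def blobs(m,box,amin=3):
    u0,v0,u1,v1=box;n,l,st,c=cv2.connectedComponentsWithStats(m[v0:v1,u0:u1].astype(np.uint8))
    return [(c[i]+[u0,v0],st[i]) for i in range(1,n) if st[i][4]>=amin]
E
python3 - <<'E'
from h import *
C={n:cam(n) for n in("scene","top")}
I={n:cv2.imread(f"pics/{n}0.png") for n in C}
for n,b in(("top",(300,200,362,246)),("scene",(305,195,372,242)),("top",(165,205,230,230)),("scene",(190,235,285,285))):
    g=I[n][b[1]:b[3],b[0]:b[2]].max(2);
    for th in (60,110,140): 
        m=np.zeros(I[n].shape[:2]);m[b[1]:b[3],b[0]:b[2]]=g<th
        print(n,th,[(c.round(1).tolist(),s[:5].tolist()) for c,s in blobs(m,b)][:8])
for uv in((331,216),):print(plane(C["top"],uv,.075))
for uv in((178,219),(196,218),(214,217)):print(plane(C["top"],uv,.096),proj(C["scene"],plane(C["top"],uv,.096)))
a=cv2.resize(I["top"][175:275,150:370],None,fx=3.6,fy=3.6,interpolation=2);cv2.imwrite("pics/c.png",a)
b=cv2.resize(I["scene"][190:330,170:380],None,fx=3.5,fy=3.5,interpolation=2);cv2.imwrite("pics/d.png",b)
E
```

```text
top 60 [([317.0, 216.3], [16, 16, 3, 2, 3]), ([320.8, 220.7], [17, 20, 9, 2, 10]), ([328.5, 222.0], [27, 22, 4, 1, 4]), ([334.0, 223.0], [32, 23, 5, 1, 5]), ([340.5, 224.0], [38, 24, 6, 1, 6])]
top 110 [([318.8, 205.8], [18, 5, 3, 2, 4]), ([327.3, 207.7], [27, 7, 2, 2, 3]), ([329.9, 220.3], [15, 16, 30, 10, 162]), ([306.2, 232.8], [5, 32, 3, 2, 4]), ([347.8, 238.8], [47, 38, 3, 3, 4])]
top 140 [([300.9, 206.0], [0, 0, 4, 13, 30]), ([345.7, 202.7], [19, 0, 43, 9, 179]), ([319.0, 205.1], [18, 3, 3, 5, 8]), ([327.8, 206.6], [27, 5, 3, 4, 9]), ([330.7, 220.2], [12, 15, 38, 11, 209]), ([360.6, 219.9], [60, 17, 2, 6, 10]), ([360.0, 229.0], [59, 28, 3, 3, 7]), ([305.8, 231.8], [4, 30, 4, 4, 10])]
scene 60 [([338.0, 205.4], [21, 3, 24, 15, 160]), ([364.0, 213.7], [58, 18, 3, 2, 3]), ([331.0, 228.2], [25, 33, 3, 2, 4])]
scene 110 [([337.9, 208.4], [20, 3, 26, 32, 248]), ([319.4, 212.9], [13, 17, 4, 3, 7]), ([325.7, 214.3], [20, 18, 3, 3, 6]), ([364.0, 213.5], [58, 18, 3, 2, 6]), ([331.0, 232.5], [25, 37, 3, 2, 6])]
scene 140 [([335.4, 211.5], [2, 3, 44, 37, 383]), ([319.3, 213.0], [13, 17, 4,
[... 305 characters left out ...]
], [30, 14, 3, 2, 3])]
top 140 [([195.9, 218.1], [29, 11, 5, 5, 15])]
scene 60 []
scene 110 [([205.4, 235.4], [14, 0, 4, 2, 5]), ([234.9, 258.5], [43, 23, 5, 2, 8])]
scene 140 [([196.2, 237.4], [0, 0, 19, 9, 88]), ([249.5, 247.5], [58, 12, 4, 2, 4]), ([281.5, 248.5], [91, 13, 2, 2, 4]), ([282.0, 254.4], [90, 18, 5, 4, 5]), ([234.9, 258.3], [43, 22, 5, 3, 10]), ([274.9, 259.9], [82, 22, 7, 6, 9]), ([266.0, 266.0], [75, 30, 3, 3, 3]), ([218.5, 268.8], [27, 33, 4, 2, 4])]
[ 0.49509156 -0.05179164  0.075     ]
[0.49425158 0.3736153  0.096     ] [218.87818545 266.30826857]
[0.49590804 0.32344265 0.096     ] [235.61911103 255.6492226 ]
[0.49756333 0.27330572 0.096     ] [251.29972867 245.66528093]
```

View pics/c.png

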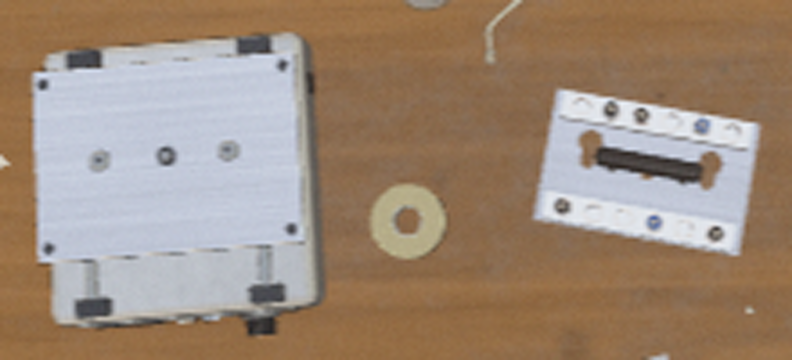

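The wide entry holes are on the world +x side of the slots, so the carrier isn't turned half round. Its yaw is about -10° and the shaker's about +2°. I'll move over the carrier, turning +57° so the fingers close along the carrier's x.

```bash
python3 -m inch '[{"claw":1,"travel":[0.13,0.22,0],"turn":0.045},{"claw":1,"travel":[0.26,0.44,0],"turn":0.09},{"claw":1,"travel":[0.39,0.66,0],"turn":0.135},{"claw":1,"travel":[0.52,0.88,0],"turn":0.18},{"claw":1,"travel":[0.6,1,0],"turn":0.225}]'
python3 -m inch '[{"claw":1,"travel":[0.13,0.22,0],"turn":0.045},{"claw":1,"travel":[0.26,0.44,0],"turn":0.09},{"claw":1,"travel":[0.39,0.66,0],"turn":0.092},{"claw":1,"travel":[0.52,0.88,0],"turn":0.092},{"claw":1,"travel":[0.64,1,0],"turn":0.092}]'
python3 -m inch '[{"claw":1,"travel":[0.08,0.2,0],"turn":0},{"claw":1,"travel":[0.08,0.32,0],"turn":0},{"claw":1,"travel":[0.08,0.32,0],"turn":0},{"claw":1,"travel":[0.08,0.32,0],"turn":0}]'
python3 - <<'E'
from h import *
s=get_state();im=imaging.get_image("wrist");cv2.imwrite("pics/w1.png",im[:,:,::-1]);np.save("w1.npy",s)
print(s["position"],s["ee_rot"],s["contact_force"])
E
```

```text
clock: 0.6
position: [0.3459, -0.3257, 0.25]
ee_rot: [-0.001, 0.848, 0.53, 0.0]
contact_force: [1.0, 0.2, 0.5]
width: 0.0855
gripper_force: 0.0
clock: 1.1
position: [0.4734, -0.1259, 0.2502]
ee_rot: [-0.001, 0.765, 0.644, 0.0]
contact_force: [0.1, -0.7, 0.3]
width: 0.0855
gripper_force: 0.0
clock: 1.5
position: [0.4892, -0.0649, 0.2501]
ee_rot: [0.0, 0.765, 0.644, -0.0]
contact_force: [0.2, -0.2, 0.4]
width: 0.085
gripper_force: 0.0
[ 0.48916856 -0.06492509  0.25005155] [ 8.09079570e-05  7.64777084e-01  6.44294792e-01 -4.75150591e-04] [ 0.24452385 -0.19422977  0.39031766]
```

View pics/w1.png

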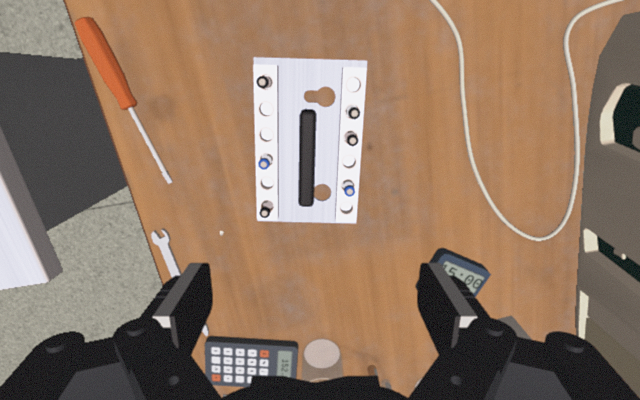

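The wrist view shows the handle as a dark bar from (308,110) to (306,206), with entry holes at about (325,97) and (322,192). The entries point to image right, which is world +x. Next I'll measure these accurately.

```bash
python3 - <<'E'
from h import *
s=np.load("w1.npy",allow_pickle=True).item();W=cam("wrist",s);T=cam("top");S=cam("scene")
im=cv2.imread("pics/w1.png")
def rect(m,box):
    k=np.zeros(m.shape,np.uint8);u0,v0,u1,v1=box;k[v0:v1,u0:u1]=m[v0:v1,u0:u1]
    c=max(cv2.findContours(k,0,2)[0],key=cv2.contourArea);return cv2.minAreaRect(c),c
# handle top face
r,c=rect((im.max(2)<75),(290,95,330,215));b=cv2.boxPoints(r);print("handle rect",r)
u=c[:,0,:]
hp=[plane(W,p,.078) for p in b];print("handle pts@.078",np.round(hp,4).tolist());print("ctr",np.mean(hp,0))
# two view height: handle in top/scene
t=cv2.imread("pics/top0.png");rt,_=rect((t.max(2)<100),(312,210,352,230));sc=cv2.imread("pics/scene0.png");rs,_=rect(sc.max(2)<60,(320,195,356,216))
print(rt,rs,tri([ray(W,r[0]),ray(T,rt[0]),ray(S,rs[0])]),tri([ray(W,r[0]),ray(S,rs[0])]))
# plate outline: bluish/white
hsv=cv2.cvtColor(im,cv2.COLOR_BGR2HSV);pm=((hsv[...,1]<45)&(hsv[...,2]>140)).astype(np.uint8)
pm=cv2.morphologyEx(pm,cv2.MORPH_CLOSE,np.ones((9,9)));r2,_=rect(pm,(235,45,385,235));print("plate",r2)
# entry holes (wood seen through)
hm=(hsv[...,1]>60)&(hsv[...,2]>60)
for cc,st in blobs(hm,(284,75,342,212),40):print("hole",cc,st)
E
```

```text
handle rect ((306.861572265625, 157.49786376953125), (15.028989791870117, 95.14258575439453), 0.8814040422439575)
handle pts@.078 [[0.4703, -0.0884, 0.078], [0.4865, -0.0082, 0.078], [0.4985, -0.0105, 0.078], [0.4833, -0.0908, 0.078]]
ctr [ 0.48464504 -0.04949214  0.078     ]
((329.65386962890625, 220.2307586669922), (29.613536834716797, 5.687368392944336), 11.309932708740234) ((337.87933349609375, 205.4482879638672), (7.056422233581543, 25.440261840820312), 68.19859313964844) (array([ 0.48494589, -0.04819505,  0.06696998]), [np.float64(0.0018939544449041567), np.float64(0.001020008149720676), np.float64(0.002122862936064982)]) (array([ 0.48567621, -0.04875282,  0.06650615]), [np.float64(0.0019039683059631665), np.float64(0.0019039683059630982)])
plate ((307.5701904296875, 140.18394470214844), (114.12942504882812, 164.6214141845703), 1.7357046604156494)
hole [320.63300493  96.12068966] [ 20  12  31  19 406]
hole [321.31428571 191.91428571] [ 29 110  17  15 210]
```

The handle is at (0.485, -0.0487, 0.067) and the yaw is -11.1°. The triangulated height matches the text. Now I'll descend and grip it.

```bash
python3 -m inch '[{"claw":1,"travel":[-0.02,0.08,-0.2],"turn":-0.007},{"claw":1,"travel":[-0.02,0.08,-0.4],"turn":-0.007},{"claw":1,"travel":[-0.02,0.08,-0.6],"turn":-0.007},{"claw":1,"travel":[-0.02,0.08,-0.8],"turn":-0.007},{"claw":1,"travel":[-0.02,0.08,-0.915],"turn":-0.007}]'
python3 -m inch '[{"claw":1,"travel":[0,0,0],"turn":0},{"claw":0,"travel":[0,0,0],"turn":0},{"claw":-0.6,"travel":[0,0,0],"turn":0},{"claw":-1,"travel":[0,0,0],"turn":0},{"claw":-1,"travel":[0,0,0],"turn":0}]' 80
python3 -m inch '[{"claw":-1,"travel":[0,0,0],"turn":0},{"claw":-1,"travel":[0,0,0],"turn":0},{"claw":-1,"travel":[0,0,0],"turn":0}]'
```

```text
clock: 2.05
position: [0.4835, -0.0502, 0.0647]
ee_rot: [-0.001, 0.773, 0.634, -0.001]
contact_force: [-0.2, 0.5, 0.6]
width: 0.0849
gripper_force: 0.0
clock: 2.55
position: [0.4862, -0.0493, 0.0686]
ee_rot: [0.001, 0.772, 0.635, 0.001]
contact_force: [-0.8, -1.0, -0.5]
width: 0.0282
gripper_force: 0.0
clock: 2.85
position: [0.4859, -0.0491, 0.0683]
ee_rot: [0.001, 0.772, 0.635, 0.0]
contact_force: [-1.2, -0.7, 6.1]
width: 0.0125
gripper_force: 79.8
```

Gripped. I'll lift, turn +13°, and stop short of the shaker at several places to see the screws ahead of the carrier.

```bash
python3 -m inch '[{"claw":-1,"travel":[0,0,0.1],"turn":0},{"claw":-1,"travel":[0,0,0.3],"turn":0},{"claw":-1,"travel":[0,0,0.55],"turn":0},{"claw":-1,"travel":[0,0,0.8],"turn":0.03},{"claw":-1,"travel":[0,0.1,1],"turn":0.072}]'
python3 -m inch '[{"claw":-1,"travel":[-0.02,0.2,0.2],"turn":0},{"claw":-1,"travel":[-0.02,0.4,0.4],"turn":0},{"claw":-1,"travel":[-0.02,0.6,0.4],"turn":0},{"claw":-1,"travel":[-0.02,0.8,0.4],"turn":0},{"claw":-1,"travel":[-0.02,0.92,0.4],"turn":0}]'
python3 -m inch '[{"claw":-1,"travel":[0,0,0],"turn":0},{"claw":-1,"travel":[0,0,0],"turn":0},{"claw":-1,"travel":[0,0,0],"turn":0}]'
python3 - <<'E'
from h import *
s=get_state();im=imaging.get_image("wrist");cv2.imwrite("pics/w2.png",im[:,:,::-1]);np.save("w2.npy",s)
print(s["position"],s["ee_rot"],s["contact_force"])
E
```

```text
clock: 3.35
position: [0.4857, -0.0304, 0.2697]
ee_rot: [0.001, 0.695, 0.719, -0.0]
contact_force: [2.0, 0.6, -3.4]
width: 0.0128
gripper_force: 78.8
clock: 3.85
position: [0.4805, 0.158, 0.3472]
ee_rot: [-0.001, 0.695, 0.719, 0.0]
contact_force: [-0.2, -1.2, -4.5]
width: 0.0129
gripper_force: 78.8
clock: 4.15
position: [0.4811, 0.1541, 0.3467]
ee_rot: [-0.0, 0.696, 0.718, -0.001]
contact_force: [0.1, -0.6, -3.8]
width: 0.0126
gripper_force: 78.8
[0.48108979 0.15414618 0.34670854] [-7.66168576e-05  6.95893743e-01  7.18144268e-01 -8.38800985e-04] [ 0.14154428 -0.56224505 -3.77953372]
```

View pics/w2.png

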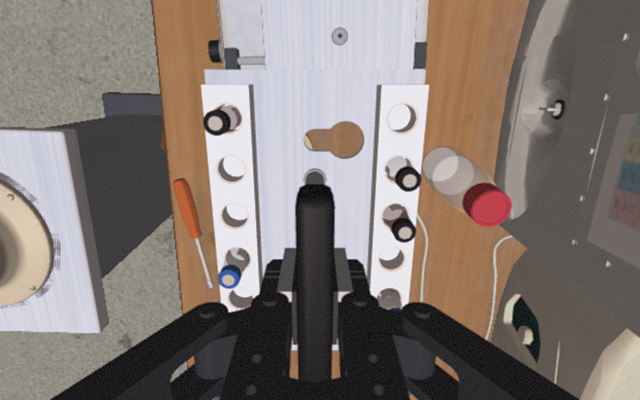

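The wrist view shows the carrier held square, with its far corners at (203,70) and (427,70). The left entry hole is at (346,140) and the right screw is ahead at (340,36). I'll go 100 mm further to see the left screw.

```bash
python3 -m inch '[{"claw":-1,"travel":[0,0.2,0],"turn":0},{"claw":-1,"travel":[0,0.4,0],"turn":0},{"claw":-1,"travel":[0,0.5,0],"turn":0},{"claw":-1,"travel":[0,0.5,0],"turn":0},{"claw":-1,"travel":[0,0.5,0],"turn":0}]'
python3 - <<'E'
from h import *
s=get_state();im=imaging.get_image("wrist");cv2.imwrite("pics/w3.png",im[:,:,::-1]);np.save("w3.npy",s)
print(s["position"],s["ee_rot"])
for n in ("w2","w3"):
    s=np.load(n+".npy",allow_pickle=True).item();W=cam("wrist",s);im=cv2.imread(f"pics/{n}.png");g=cv2.cvtColor(im,cv2.COLOR_BGR2GRAY)
    zt=s["position"][2]-.067+.004
    a=cv2.resize(g[:66,260:430],None,fx=4,fy=4,interpolation=cv2.INTER_CUBIC)
    c=cv2.HoughCircles(a,cv2.HOUGH_GRADIENT,1,60,param1=80,param2=18,minRadius=20,maxRadius=50)
    for q in ([] if c is None else c[0][:4]):
        uv=(q[0]+.5)/4-.5+260,(q[1]+.5)/4-.5; print(n,"circ",np.round(uv,1),q[2]/4,"z.099",plane(W,uv,.099).round(4),"z.0945",plane(W,uv,.0945).round(4))
    # entry hole & edges, tool frame
    Ti=np.eye(4);q=s["ee_rot"];Rt=R.from_quat([q[1],q[2],q[3],q[0]]).as_matrix()
    tool=lambda uv:(Rt.T@(plane(W,uv,zt)-s["position"])).round(4)
    hsv=cv2.cvtColor(im,cv2.COLOR_BGR2HSV)
    b=cv2.resize(g[110:172,295:370],None,fx=4,fy=4,interpolation=cv2.INTER_CUBIC)
    c=cv2.HoughCircles(b,cv2.HOUGH_GRADIENT,1,200,param1=80,param2=15,minRadius=55,maxRadius=90)
    if c is not None:
        q=c[0][0];uv=((q[0]+.5)/4-.5+295,(q[1]+.5)/4-.5+110);print(n,"entry",uv,q[2]/4,tool(uv))
    print("corners",tool((203,69.5)),tool((427,69.5)),"slotend",tool((309,140)))
    v=Rt@[1,0,0];print("toolx ang",np.degrees(np.arctan2(v[1],v[0])))
cv2.imwrite("pics/w3c.png",cv2.resize(cv2.imread("pics/w3.png")[:200,190:450],None,fx=3,fy=3))
E
```

```text
clock: 4.7
position: [0.4816, 0.254, 0.347]
ee_rot: [0.0, 0.696, 0.718, -0.001]
contact_force: [-0.0, -0.1, -2.6]
width: 0.0128
gripper_force: 78.8
[0.48156336 0.25396043 0.34699165] [ 3.49783691e-04  6.95876152e-01  7.18161374e-01 -7.06684590e-04]
w2 circ [338.8  35.8] 9.05 z.099 [0.4996 0.2736 0.099 ] z.0945 [0.4999 0.2741 0.0945]
w2 entry (np.float32(345.5), np.float32(139.25)) 18.45 [0.0487 0.0156 0.0629]
corners [ 0.0834 -0.056   0.063 ] [0.0832 0.0552 0.0628] slotend [ 0.0483 -0.0036  0.063 ]
toolx ang 91.80304074310013
w3 circ [332.5  35.5] 8.8 z.099 [0.4943 0.3734 0.099 ] z.0945 [0.4945 0.3739 0.0945]
w3 entry (np.float32(343.5), np.float32(138.25)) 20.5 [0.0492 0.0146 0.0629]
corners [ 0.0834 -0.056   0.0629] [0.0832 0.0552 0.0628] slotend [ 0.0483 -0.0036  0.0629]
toolx ang 91.80583521134405
```

View pics/w3c.png

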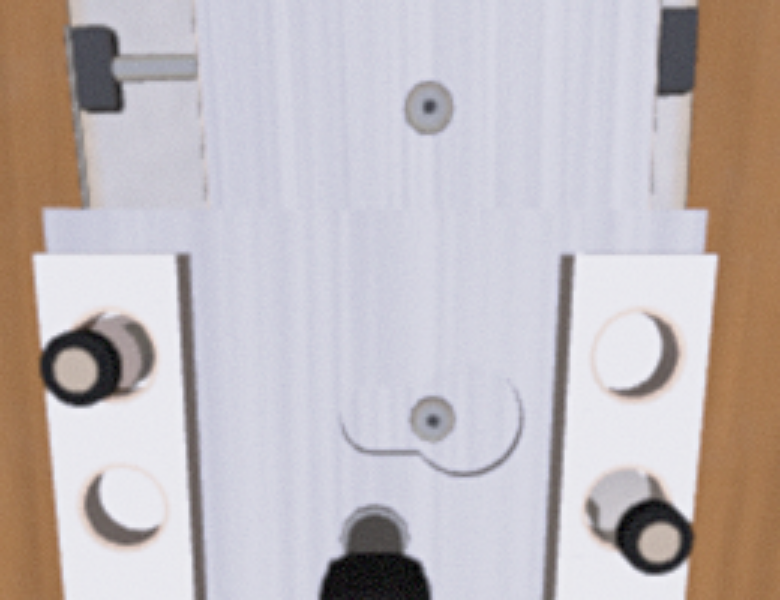

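The screws are at (0.4996, 0.2736) and (0.4943, 0.3734). Their spacing is 99.9 mm, which matches the text, and they give a shaker yaw of 3.0°. In the view, the left screw is ahead of the plate and the right screw is visible through the left keyhole. I'll hover with the entry holes over the heads.

```bash
python3 -m inch '[{"claw":-1,"travel":[0,0.2,0],"turn":0.0065},{"claw":-1,"travel":[-0.003,0.35,-0.2],"turn":0.0065},{"claw":-1,"travel":[-0.003,0.35,-0.4],"turn":0.0065},{"claw":-1,"travel":[-0.003,0.35,-0.6],"turn":0.0065},{"claw":-1,"travel":[-0.003,0.35,-0.75],"turn":0.0065}]'
python3 -m inch '[{"claw":-1,"travel":[0,0,-0.11],"turn":0},{"claw":-1,"travel":[0,0,-0.11],"turn":0},{"claw":-1,"travel":[0,0,-0.11],"turn":0},{"claw":-1,"travel":[0,0,-0.11],"turn":0}]'
python3 - <<'E'
from h import *
s=get_state();im=imaging.get_image("wrist");cv2.imwrite("pics/w4.png",im[:,:,::-1]);np.save("w4.npy",s)
print(s["position"],s["ee_rot"],s["contact_force"])
cv2.imwrite("pics/w4c.png",cv2.resize(im[60:260,190:450,::-1],None,fx=3,fy=3))
W=cam("wrist",s)
for P in((.4996,.2736,.099),(.4943,.3734,.099)):print(proj(W,P))
E
```

```text
clock: 5.25
position: [0.4801, 0.323, 0.1949]
ee_rot: [-0.0, 0.689, 0.725, -0.002]
contact_force: [0.1, -0.3, -3.6]
width: 0.0124
gripper_force: 78.7
clock: 5.65
position: [0.4823, 0.3249, 0.1773]
ee_rot: [0.001, 0.689, 0.725, 0.002]
contact_force: [0.1, -0.1, -4.0]
width: 0.0128
gripper_force: 78.8
[0.48226947 0.32494456 0.17728792] [0.00073305 0.68864292 0.72509814 0.00175735] [ 0.07781522 -0.07123112 -4.01041099]
[337.74500719 290.1319091 ]
[340.76163756 136.8518344 ]
```

View pics/w4c.png

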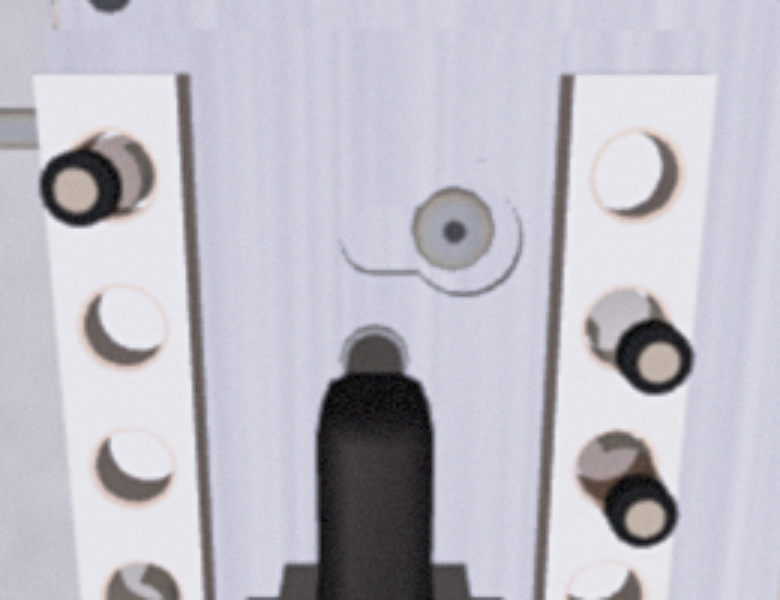

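The left head is at crop (454,231), inside the entry hole centred at about (466,237). Allowing for parallax, the hole is about 0.8 mm too far in both x and y. I'll correct that and descend gently.

```bash
python3 -m inch '[{"claw":-1,"travel":[-0.004,-0.004,-0.02],"turn":0},{"claw":-1,"travel":[-0.004,-0.004,-0.035],"turn":0},{"claw":-1,"travel":[-0.004,-0.004,-0.045],"turn":0},{"claw":-1,"travel":[-0.004,-0.004,-0.05],"turn":0},{"claw":-1,"travel":[-0.004,-0.004,-0.05],"turn":0}]'
python3 -m inch '[{"claw":-1,"travel":[0,0,-0.005],"turn":0},{"claw":-1,"travel":[0,0,-0.01],"turn":0},{"claw":-1,"travel":[0,0,-0.01],"turn":0}]'
```

```text
clock: 6.2
position: [0.4799, 0.3242, 0.1651]
ee_rot: [-0.0, 0.688, 0.725, -0.0]
contact_force: [-0.1, 0.4, -2.7]
width: 0.0129
gripper_force: 78.9
clock: 6.5
position: [0.4804, 0.3243, 0.1633]
ee_rot: [0.0, 0.688, 0.725, 0.0]
contact_force: [0.2, -0.3, -2.9]
width: 0.0133
gripper_force: 78.8
```

```bash
python3 -m inch '[{"claw":-1,"travel":[0,0,-0.005],"turn":0},{"claw":-1,"travel":[0,0,-0.01],"turn":0},{"claw":-1,"travel":[0,0,-0.01],"turn":0}]'
python3 -m inch '[{"claw":-1,"travel":[0,0,-0.005],"turn":0},{"claw":-1,"travel":[0,0,-0.01],"turn":0},{"claw":-1,"travel":[0,0,-0.01],"turn":0}]'
```

```text
clock: 6.8
position: [0.4804, 0.3243, 0.1619]
ee_rot: [0.0, 0.688, 0.725, 0.001]
contact_force: [-0.3, -1.2, 1.0]
width: 0.0128
gripper_force: 79.5
clock: 7.1
position: [0.4803, 0.3243, 0.1596]
ee_rot: [0.0, 0.688, 0.725, 0.0]
contact_force: [0.1, 0.1, 1.9]
width: 0.0126
gripper_force: 79.6
```

```bash
python3 -m inch '[{"claw":-1,"travel":[0,0,-0.005],"turn":0},{"claw":-1,"travel":[0,0,-0.01],"turn":0},{"claw":-1,"travel":[0,0,-0.01],"turn":0}]'
```

```text
clock: 7.4
position: [0.4803, 0.3243, 0.1574]
ee_rot: [0.0, 0.688, 0.725, 0.0]
contact_force: [1.5, -0.4, 3.0]
width: 0.0128
gripper_force: 79.7
```

Contact at TCP z ≈ 0.162 with a slow force rise matches the spring pin, so the heads are inside the entry holes. I'll keep going to the platform.

```bash
python3 -m inch '[{"claw":-1,"travel":[0,0,-0.005],"turn":0},{"claw":-1,"travel":[0,0,-0.005],"turn":0}]'
python3 -m inch '[{"claw":-1,"travel":[0,0,-0.005],"turn":0},{"claw":-1,"travel":[0,0,-0.005],"turn":0}]'
python3 -m inch '[{"claw":-1,"travel":[0,0,-0.002],"turn":0},{"claw":-1,"travel":[0,0,-0.002],"turn":0}]'
```

```text
clock: 7.6
position: [0.4803, 0.3243, 0.1565]
ee_rot: [0.0, 0.688, 0.725, 0.0]
contact_force: [1.5, 0.7, 2.1]
width: 0.0129
gripper_force: 79.7
clock: 7.8
position: [0.4804, 0.3243, 0.1563]
ee_rot: [0.0, 0.688, 0.725, 0.001]
contact_force: [-0.2, -0.0, 7.1]
width: 0.0124
gripper_force: 80.4
clock: 8.0
position: [0.4804, 0.3243, 0.1563]
ee_rot: [0.0, 0.688, 0.725, 0.001]
contact_force: [-0.9, 0.0, 8.7]
width: 0.0128
gripper_force: 80.7
```

Seated flat at 0.1563 with about 9 N down. Now I'll slide along the shaker's +x, which is 3° toward +y.

```bash
python3 -m inch '[{"claw":-1,"travel":[0.005,0.0003,0],"turn":0},{"claw":-1,"travel":[0.01,0.0005,0],"turn":0},{"claw":-1,"travel":[0.015,0.0008,0],"turn":0},{"claw":-1,"travel":[0.02,0.001,0],"turn":0}]'
python3 -m inch '[{"claw":-1,"travel":[0.005,0.0003,0],"turn":0},{"claw":-1,"travel":[0.01,0.0005,0],"turn":0},{"claw":-1,"travel":[0.015,0.0008,0],"turn":0},{"claw":-1,"travel":[0.02,0.001,0],"turn":0}]'
```

```text
clock: 8.4
position: [0.4808, 0.3244, 0.1565]
ee_rot: [-0.002, 0.688, 0.725, -0.002]
contact_force: [-8.8, -0.2, 16.7]
width: 0.0125
gripper_force: 81.6
clock: 8.8
position: [0.4836, 0.3245, 0.1566]
ee_rot: [-0.003, 0.688, 0.725, -0.003]
contact_force: [-11.4, -0.6, 16.8]
width: 0.0126
gripper_force: 81.8
```

```bash
python3 -m inch '[{"claw":-1,"travel":[0,0,0.003],"turn":0},{"claw":-1,"travel":[0.005,0.0003,0.003],"turn":0},{"claw":-1,"travel":[0.01,0.0005,0.003],"turn":0},{"claw":-1,"travel":[0.015,0.0008,0.003],"turn":0}]'
python3 -m inch '[{"claw":-1,"travel":[0.005,0.0003,0],"turn":0},{"claw":-1,"travel":[0.01,0.0005,0],"turn":0},{"claw":-1,"travel":[0.015,0.0008,0],"turn":0}]'
```

```text
clock: 9.2
position: [0.487, 0.3247, 0.1567]
ee_rot: [-0.003, 0.688, 0.725, -0.003]
contact_force: [-9.1, -0.6, 13.3]
width: 0.0129
gripper_force: 81.5
clock: 9.5
position: [0.49, 0.3248, 0.1567]
ee_rot: [-0.003, 0.688, 0.725, -0.003]
contact_force: [-9.2, -0.2, 14.1]
width: 0.0128
gripper_force: 81.4
```

```bash
python3 -m inch '[{"claw":-1,"travel":[0.005,0.0003,0.002],"turn":0},{"claw":-1,"travel":[0.01,0.0005,0.002],"turn":0},{"claw":-1,"travel":[0.015,0.0008,0.002],"turn":0},{"claw":-1,"travel":[0.015,0.0008,0.002],"turn":0}]'
python3 -m inch '[{"claw":-1,"travel":[0.005,0.0003,0],"turn":0},{"claw":-1,"travel":[0.01,0.0005,0],"turn":0},{"claw":-1,"travel":[0.01,0.0005,0],"turn":0}]'
```

```text
clock: 9.9
position: [0.4946, 0.325, 0.1566]
ee_rot: [-0.001, 0.688, 0.725, -0.001]
contact_force: [-1.4, -0.5, 4.3]
width: 0.0129
gripper_force: 80.1
clock: 10.2
position: [0.4962, 0.3251, 0.1565]
ee_rot: [-0.002, 0.688, 0.725, -0.002]
contact_force: [-7.2, 0.6, 9.1]
width: 0.0129
gripper_force: 80.8
```

```bash
python3 -m inch '[{"claw":-1,"travel":[0.003,0.0002,0],"turn":0},{"claw":-1,"travel":[0.005,0.0003,0],"turn":0},{"claw":-1,"travel":[0.005,0.0003,0],"turn":0}]'
python3 - <<'E'
from h import *
s=get_state();im=imaging.get_image("wrist")
print(s["position"],s["contact_force"])
cv2.imwrite("pics/w5c.png",cv2.resize(im[60:260,190:450,::-1],None,fx=3,fy=3))
E
```

```text
clock: 10.5
position: [0.4971, 0.3252, 0.1565]
ee_rot: [-0.002, 0.688, 0.725, -0.002]
contact_force: [-7.2, 0.5, 10.3]
width: 0.0126
gripper_force: 80.9
[0.49706278 0.32517576 0.15647748] [-7.24192116  0.47414249 10.34357861]
```

View pics/w5c.png

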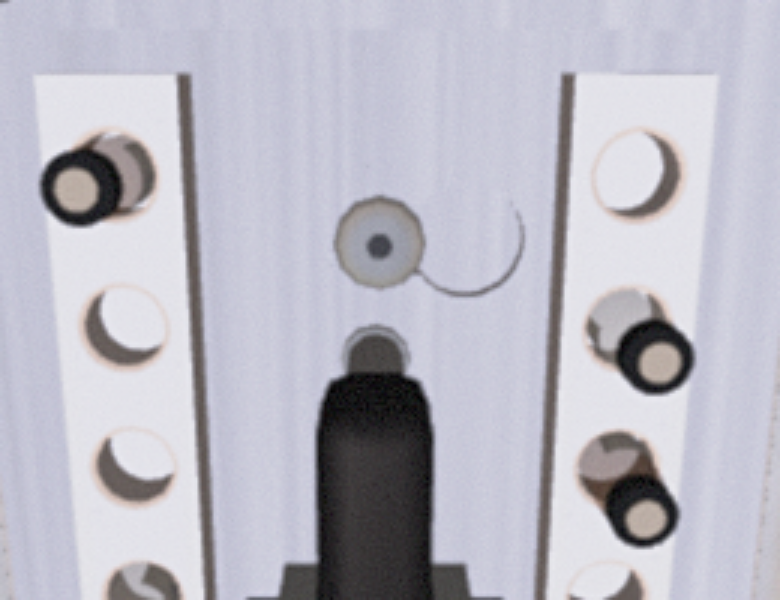

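The left head now sits over the slot's blind end: crop (379,243) against a slot centre of about 375. I'll check the lock with a gentle pull back.

```bash
python3 -m inch '[{"claw":-1,"travel":[-0.01,-0.0005,0],"turn":0},{"claw":-1,"travel":[-0.02,-0.001,0],"turn":0},{"claw":-1,"travel":[-0.02,-0.001,0],"turn":0}]'
python3 -m inch '[{"claw":-1,"travel":[-0.01,-0.0005,0],"turn":0},{"claw":-1,"travel":[-0.02,-0.001,0],"turn":0},{"claw":-1,"travel":[-0.02,-0.001,0],"turn":0}]'
```

```text
clock: 10.85
position: [0.4967, 0.3251, 0.1563]
ee_rot: [0.001, 0.688, 0.725, 0.001]
contact_force: [0.8, -1.1, 5.1]
width: 0.0127
gripper_force: 80.1
clock: 11.15
position: [0.495, 0.3251, 0.1567]
ee_rot: [0.002, 0.688, 0.725, 0.003]
contact_force: [6.7, -0.1, 4.6]
width: 0.0128
gripper_force: 79.8
```

```bash
python3 -m inch '[{"claw":-1,"travel":[-0.005,-0.0003,0],"turn":0},{"claw":-1,"travel":[-0.01,-0.0005,0],"turn":0},{"claw":-1,"travel":[-0.01,-0.0005,0],"turn":0}]'
```

```text
clock: 11.45
position: [0.4946, 0.3252, 0.1569]
ee_rot: [0.003, 0.688, 0.726, 0.004]
contact_force: [10.1, -0.9, 2.7]
width: 0.0127
gripper_force: 79.5
```

```bash
python3 -m inch '[{"claw":-1,"travel":[-0.005,-0.0003,0],"turn":0},{"claw":-1,"travel":[-0.01,-0.0005,0],"turn":0},{"claw":-1,"travel":[-0.01,-0.0005,0],"turn":0}]'
```

```text
clock: 11.75
position: [0.4941, 0.3252, 0.1572]
ee_rot: [0.004, 0.688, 0.726, 0.005]
contact_force: [12.5, -0.7, 2.4]
width: 0.0126
gripper_force: 79.6
```

Resistance climbs to 12.5 N with almost no motion and a light press, so the pin holds. I'll recentre, relieve the load and let go.

```bash
python3 -m inch '[{"claw":-1,"travel":[0.01,0.0005,0],"turn":0},{"claw":-1,"travel":[0.025,0.0012,0],"turn":0},{"claw":-1,"travel":[0.04,0.002,0],"turn":0},{"claw":-1,"travel":[0.04,0.002,0],"turn":0}]'
python3 -m inch '[{"claw":-0.5,"travel":[0,0,0],"turn":0},{"claw":0.2,"travel":[0,0,0],"turn":0},{"claw":0.3,"travel":[0,0,0],"turn":0},{"claw":0.3,"travel":[0,0,0],"turn":0},{"claw":0.3,"travel":[0,0,0],"turn":0}]'
```

```text
clock: 12.15
position: [0.4956, 0.3252, 0.1563]
ee_rot: [-0.001, 0.688, 0.725, -0.0]
contact_force: [0.2, 0.5, 7.6]
width: 0.0127
gripper_force: 80.5
clock: 12.65
position: [0.4956, 0.3249, 0.1556]
ee_rot: [-0.0, 0.688, 0.725, -0.0]
contact_force: [0.6, 0.2, 0.1]
width: 0.0556
gripper_force: 0.0
```

```bash
python3 -m inch '[{"claw":0.3,"travel":[0,0,0.1],"turn":0},{"claw":0.3,"travel":[0,0,0.3],"turn":0},{"claw":0.3,"travel":[0,0,0.5],"turn":0},{"claw":0.3,"travel":[0,0,0.7],"turn":0},{"claw":0.3,"travel":[0,-0.1,0.8],"turn":0}]'
python3 -m inch '[{"claw":0.3,"travel":[0,-0.2,0],"turn":0},{"claw":0.3,"travel":[0,-0.4,0],"turn":0},{"claw":0.3,"travel":[0,-0.4,0],"turn":0},{"claw":0.3,"travel":[0,-0.4,0],"turn":0}]'
python3 - <<'E'
from h import *
s=get_state();im=imaging.get_image("wrist");np.save("w6.npy",s)
print(s["position"],s["contact_force"]);W=cam("wrist",s);p=proj(W,(.4955,.3237,.12)).astype(int);print(p)
cv2.imwrite("pics/w6.png",im[:,:,::-1])
u,v=max(p[0]-130,0),max(p[1]-100,0)
cv2.imwrite("pics/w6c.png",cv2.resize(im[v:v+200,u:u+260,::-1],None,fx=3,fy=3))
E
```

```text
clock: 13.15
position: [0.497, 0.307, 0.3198]
ee_rot: [0.001, 0.687, 0.726, 0.003]
contact_force: [0.3, -1.1, -0.1]
width: 0.0558
gripper_force: 0.0
clock: 13.55
position: [0.4959, 0.2245, 0.3161]
ee_rot: [-0.0, 0.689, 0.725, 0.0]
contact_force: [-0.5, 0.3, -0.2]
width: 0.0555
gripper_force: 0.0
[0.49594528 0.22448569 0.31612201] [-0.49456937  0.30075389 -0.17606457]
[320  54]
```

View pics/w6c.png

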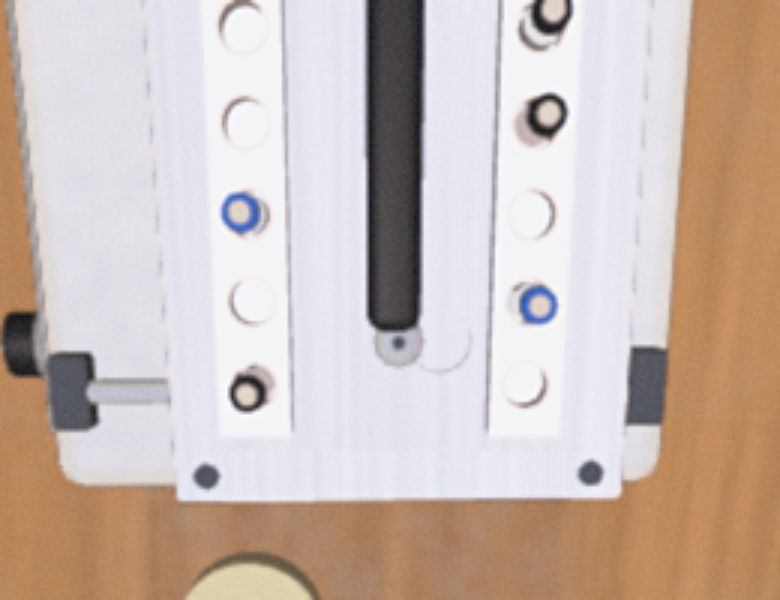

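The right screw also sits at its slot's blind end, at crop (398,343), and the carrier lies flat and square with the gripper clear. The bystanders look untouched in this view. Handing in.

```bash
python3 -c "from rig import ticket;print(ticket.sign_off())"
```

```text
the job is handed in; nothing more can be done
None
```

The carrier is on the shaker with both screw heads in their slot ends and the gripper clear, and the job was handed in at about 13.6 s; I couldn't see the pin under the handle, but a 12.5 N pull-back met a firm stop, and measured forces stayed under about 17 N.

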